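# Put the marker set back in its colour-coded caddy

## Task

Gather the four felt markers scattered on the desk into the caddy, each lying flat in the lane of the same colour as its cap (blue, pink, black, green; either way round). Leave the two look-alikes, the yellow highlighter and the white ballpen, lying where they are.

Things in the scene. Friction and masses are not known exactly. Their poses are not given: they have to be found in the camera images.
- blue_marker: Felt marker with a white barrel and a blue cap, lying on the desk; 130 mm long, 13 mm thick (12 mm across the barrel), 16 g, does not roll. Origin: centre of its underside; its own y axis runs along the barrel, z up at the start.
- pink_marker: Felt marker with a white barrel and a pink cap, lying on the desk; 130 mm long, 13 mm thick (12 mm across the barrel), 16 g, does not roll. Origin: centre of its underside; its own y axis runs along the barrel, z up at the start.
- black_marker: Felt marker with a white barrel and a black cap, lying on the desk; 128 mm long, 13 mm thick (12 mm across the barrel), 16 g, does not roll. Origin: centre of its underside; its own y axis runs along the barrel, z up at the start.
- green_marker: Short stub of a felt marker with a white barrel and a green cap, lying on the desk; 50 mm long, 13 mm thick (12 mm across the barrel), 16 g, does not roll. Origin: centre of its underside; its own y axis runs along the barrel, z up at the start.
- lane_blue: Blue pen lane: one of four shallow coloured inserts standing side by side (pitch 50 mm) in a low bamboo caddy; the order of the colours varies. All of it is fixed to the desk. The insert is 49 mm wide along its x and 161 mm long along its y; inside 44 x 156 mm; floor 4 mm above the origin, rims only 4 mm above that floor (8 mm above the origin); the caddy's outer frame stands at the same height as the rims. Origin: centre of its underside, 4 mm above the desk; z up.
- lane_pink: Pink pen lane: one of four shallow coloured inserts standing side by side (pitch 50 mm) in a low bamboo caddy; the order of the colours varies. All of it is fixed to the desk. The insert is 49 mm wide along its x and 161 mm long along its y; inside 44 x 156 mm; floor 4 mm above the origin, rims only 4 mm above that floor (8 mm above the origin); the caddy's outer frame stands at the same height as the rims. Origin: centre of its underside, 4 mm above the desk; z up.
- lane_black: Black pen lane: one of four shallow coloured inserts standing side by side (pitch 50 mm) in a low bamboo caddy; the order of the colours varies. All of it is fixed to the desk. The insert is 49 mm wide along its x and 161 mm long along its y; inside 44 x 156 mm; floor 4 mm above the origin, rims only 4 mm above that floor (8 mm above the origin); the caddy's outer frame stands at the same height as the rims. Origin: centre of its underside, 4 mm above the desk; z up.
- lane_green: Green pen lane: one of four shallow coloured inserts standing side by side (pitch 50 mm) in a low bamboo caddy; the order of the colours varies. All of it is fixed to the desk. The insert is 49 mm wide along its x and 161 mm long along its y; inside 44 x 156 mm; floor 4 mm above the origin, rims only 4 mm above that floor (8 mm above the origin); the caddy's outer frame stands at the same height as the rims. Origin: centre of its underside, 4 mm above the desk; z up.
- highlighter: Look-alike: yellow highlighter lying on the desk, 112 x 18 x 15 mm. Not part of the marker set. Origin: centre of its underside; y along its body.
- white_pen: Look-alike: slim white ballpen with metal clip lying on the desk, 138 mm long, 10 mm thick. Not part of the marker set. Origin: centre of its underside; y along the barrel.

How it is judged:
By the outcome, as a careful person would: the job done as asked, in the order asked, and still so for the second after the job is handed in, with the robot touching nothing.
It also fails if it takes over 104 s, if anything falls off the work surface, if the arm or the gripper's body presses on something with over 40 N, if the wrist force passes 120 N, or if a joint passes its speed limit or range.

## Robot

A 7-joint arm with a two-finger parallel gripper is mounted at the origin on a cart in front of the work surface, level with it; the furniture and walls round the work are solid. World frame = base frame: x ahead of the robot, y to its left, z up, the work surface at z = 0. Lengths are in m, angles in rad, forces in N, time in s.
With the tool pointing down it reaches from about 0.35 to 0.9 m from the base axis. Payload 8.1 kg.
Tool frame: the origin (TCP) lies midway between the tips of the shut fingers; the grasp point (between the pads) lies 19 mm behind it; z points along the fingers, y is the line along which they close (so a half turn about z gives the same grasp; the last joint's range is limited). The gripper opens to 92 mm and grips with 3 to 60 N. Pads are 19 mm wide; open, the fingers measure 130 mm over their backs; the gripper's body (75 mm by 190 mm) begins 47 mm behind the grasp point.
Start: joints at [-1.443, 0.434, 0.025, 1.573, -0.012, 1.134, -0.075], TCP at [0.143, 0.608, 0.227] pointing down, gripper open.
Joint ranges: [-2.62, 2.62], [-0.44, 2.09], [-1.27, 1.32], [0.08, 2.57], [-1.32, 4.46], [0.12, 2], [-2.74, 2.74]. Speed limits (rad/s): [2.22, 2.22, 3.01, 3.01, 3.14, 3.14, 3.14].

## Interface

Orientations are given as a rotation vector (axis times angle).
In Python, from cell import arm gives the robot as it stands.
- The arm moves only by the tool send_rows, never from a script. Its argument "increments" is a list of rows, each a list of 3 entries, a list of its own where there are three numbers: the finger opening in cm, from 0 to 9.18, then the shift along the tool's x, y, z in cm, then the turn, a rotation vector about the tool's x, y, z in rad. A call has 1 to 5 rows; each row shifts and turns the commanded pose from where the row before left it, along the tool's axes as they then stand; what a row does not reach is not made up. A row lasts 1/10 s, in which the tool goes at most 50 mm and 8.59 degrees, less where a joint would pass 70% of its speed; a pose out of reach is approached as far as the arm can. A call is refused whole if a number of a shift passes 5 or a number of a turn 0.15, either way. A call with a gripper value outside its range is refused whole. The fingers move at their own pace and stop on an object; "force" is the grip in N (left out, the last holds). Time passes only in rows, so rows that do not move let the fingers close. It gives the time, the measured TCP pose, the force, the opening and the grip force at its end, in the units of the state.
- arm.observe(): the state, without advancing time (a new reading comes with each control period).
- arm.get_image(name): name is "scene" or "top"; returns the picture (420x560x3 uint8, red, green, blue); there is no depth.
- arm.camera_params(name): a dict with "camera_matrix" (3x3 intrinsics, pixels), "R" (3x3) and "t" (3): a world point X has camera coordinates R X + t. Camera axes: x right, y down, z forward; pixel columns grow to the right and rows downward; lengths in m; the calibration is good to about 2 mm. A picture is of the moment at which its call begins. camera_params takes no time and is no camera call.
- arm.sign_off(): hands the job in; it is judged then, once.
The state is a dict: "clock": time; "joints": joint angles; "dq": joint speeds; "joint_efforts": joint torques, N m; "position": TCP position; "ee_rot": TCP orientation; "force": force on the tool from outside, world axes, zero at the start; "ft_torque": the same for the moment, N m; "width": opening from 0.0 (shut) to 1.0 (fully open); "gripper_force": force on a finger pad.
Only numpy, scipy, OpenCV 4.12 (cv2) and the standard library are available. Lean on these libraries where they do the work, as an engineer would, in place of code of your own. Each camera call takes 0.05 s, during which the arm holds its last target. There are 200 camera calls.

## Working session

There is one attempt and no reset: what is moved stays moved. The work goes in short steps, Python scripts to look and compute and a tool call to move; the robot and the scene stay as the last step left them, time stands still between calls to the robot, and variables do not carry over. Pictures are saved under pics/ and viewed, at most 14 in all, crops included, and the job is handed in when it is done.

Besides the shell and the picture viewer there is one more tool, called after ">>>" in YAML: its name, and indented under it one key for each argument. send_rows: Moves the arm, as the interface text tells. Its arguments: {"type":"object","properties":{"increments":{"type":"array"},"force":{"type":"number"}},"required":["increments"]}

```bash
ls; mkdir -p pics
python3 - <<'E'
from cell import arm
import cv2
for n in("top","scene"):
    cv2.imwrite(f"pics/{n}0.png",arm.get_image(n)[:,:,::-1]); p=arm.camera_params(n); print(n,p)
s=arm.observe(); print(s)
E
```

```text
pics
top {'camera_matrix': array([[431.84291427,   0.        , 279.59810397],
       [  0.        , 431.84291427, 208.36578278],
       [  0.        ,   0.        ,   1.        ]]), 'R': array([[-0.00425378, -0.99996081, -0.00776423],
       [-0.99435558,  0.00505281, -0.1059785 ],
       [ 0.10601358,  0.0072696 , -0.99433811]]), 't': array([0.03356216, 0.53980585, 0.86392568])}
scene {'camera_matrix': array([[526.51027963,   0.        , 279.80887339],
       [  0.        , 526.51027963, 200.64605825],
       [  0.        ,   0.        ,   1.        ]]), 'R': array([[ 0.80676539, -0.59086593, -0.00265665],
       [-0.44511971, -0.60479507, -0.66037214],
       [ 0.38858467,  0.53394791, -0.75093381]]), 't': array([-0.41028384,  0.29167158,  1.07563401])}
{'clock': 0.1, 'joints': array([-1.44259302,  0.43516185,  0.02500028,  1.5739951 , -0.01158415,
        1.13396779, -0.07511834]), 'dq': array([-0.00162774, -0.00161965,  0.00075052, -0.00242405, -0.00097556,
        0.00013458,  0.00099349]), 'joint_efforts': array([ 2.87206873e-03, -6.69126606e+01,  9.87861492e-01, -3.15149939e+01,
       -6.06105058e-02,  3.72710859e-02,  4.34631113e-05]), 'position': array([0.14294452, 0.60798046, 0.2260227 ]), 'ee_rot': array([-3.61903930e-01, -3.12066966e+00,  2.17936140e-03]), 'force': array([-9.52551954e-01,  6.19653998e-04,  2.27194117e-01]), 'ft_torque': array([ 0.01434561,  0.05460363, -0.04949256]), 'gripper_force': 0.0, 'width': 0.9963662263486345}
```

View pics/top0.png

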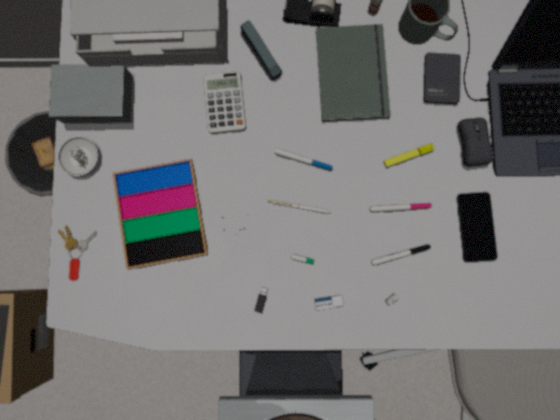

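View pics/scene0.png

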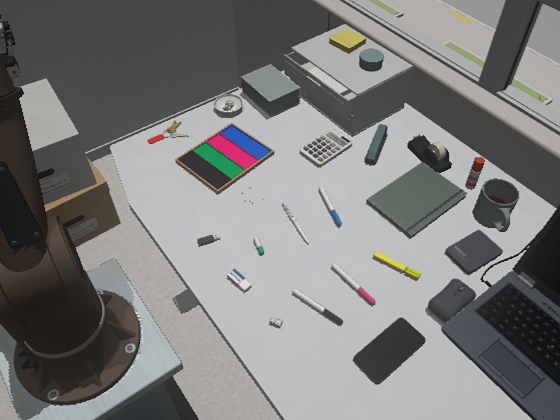

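The top view shows the caddy at about (160,213), with lanes blue, pink, green, black from the far side to the near side. Blue marker is at about (303,160), pink (401,208), black (401,254), green stub (302,259). The white pen is at (299,206) and the highlighter at (409,155). The scene view agrees with this.

```bash
cat > h.py <<'E'
import numpy as np, cv2
from scipy.spatial.transform import Rotation as Ro
from cell import arm
def ray(px,z,name="top"):
    p=arm.camera_params(name); R,t=p["R"],p["t"]; c=-R.T@t
    px=np.atleast_2d(np.float64(px)); d=np.c_[px,np.ones(len(px))]@np.linalg.inv(p["camera_matrix"]).T@R
    return c+d*((z-c[2])/d[:,2])[:,None]
def colour(im):
    h,s,v=cv2.split(cv2.cvtColor(im,cv2.COLOR_RGB2HSV)); 
    m=lambda a,b,smin:((h>=a)&(h<=b)&(s>smin)&(v>40)).astype(np.uint8)
    return dict(blue=m(100,125,150),pink=m(155,176,120),green=m(65,95,120),black=(v<60).astype(np.uint8))
LANE=(105,150,215,275)
def marker(im,c,roi):
    x0,y0,x1,y1=roi; sub=im[y0:y1,x0:x1].astype(int)
    bg=np.median(sub.reshape(-1,3),0); m=(abs(sub-bg).max(2)>22).astype(np.uint8)
    n,l,st,_=cv2.connectedComponentsWithStats(cv2.morphologyEx(m,cv2.MORPH_CLOSE,np.ones((3,3))))
    k=1+st[1:,4].argmax(); pts=np.argwhere(l==k)[:,::-1]+[x0,y0]
    w=ray(pts,.0065)[:,:2]
    c,s,a=cv2.minAreaRect(np.float32(w*1000)); bx=cv2.boxPoints((c,s,a)); e=max((bx[1]-bx[0],bx[2]-bx[1]),key=np.linalg.norm)
    return np.array(c)/1000,sorted(s),np.degrees(np.arctan2(e[0],e[1]*1))  # angle of barrel from +y toward +x
def tool():
    s=arm.observe(); return s,Ro.from_rotvec(s["ee_rot"]).as_matrix()
E
python3 - <<'E'
from h import *
im=arm.get_image("top")
for n,r in dict(blue=(265,140,345,180),pink=(358,192,445,224),black=(358,236,445,274),green=(280,245,325,275),pen=(258,190,340,222),hl=(375,138,442,174)).items():
    c,s,a=marker(im,n,r); print(n,c.round(4),np.round(s,1),round((a+90)%180-90,1))
x0,y0,x1,y1=LANE
for n,m in colour(im).items():
    q=np.zeros_like(m); q[y0:y1,x0:x1]=m[y0:y1,x0:x1]; q=cv2.morphologyEx(q,cv2.MORPH_OPEN,np.ones((5,5)))
    w=ray(np.argwhere(q)[:,::-1],.008)[:,:2]; c,s,a=cv2.minAreaRect(np.float32(w*1000)); bx=cv2.boxPoints((c,s,a)); e=max((bx[1]-bx[0],bx[2]-bx[1]),key=np.linalg.norm)
    print("lane",n,np.round(np.array(c)/1000,4),np.round(sorted(s),1),(np.degrees(np.arctan2(e[0],e[1]))+90)%180-90)
s,R=tool(); print(R.round(3))
E
```

```text
blue [ 0.646  -0.0211] [ 17.1 127.5] 16.6
pink [ 0.5427 -0.2239] [ 15.9 131.9] -4.5
black [ 0.4442 -0.2223] [ 16.4 128.4] -16.2
green [ 0.4352 -0.0188] [14.1 43.6] 14.2
pen [0.5535 0.0314] [ 9.  50.1] 7.9
hl [ 0.6551 -0.2461] [ 22.3 115.8] -20.2
lane blue [0.6078 0.3001] [ 46.5 157.7] -10.168671
lane pink [0.5587 0.2912] [ 48.3 161.1] -10.133606
lane green [0.5077 0.2823] [ 50.  158.4] -10.194824
lane black [0.4605 0.2738] [ 47.2 158.7] -10.249725
[[-0.973  0.229 -0.   ]
 [ 0.229  0.973 -0.001]
 [-0.    -0.001 -1.   ]]
```

```bash
cat > go.py <<'E'
# go.py x y z a N : constant row (cm, rad) taking TCP to x,y,z with barrel angle a (deg) in N rows
import sys; from h import *
x,y,z,a,N=map(float,sys.argv[1:]); N=int(N)
s,R=tool(); h=np.arctan2(R[1,1],R[0,1]); d=(-np.radians(a)-h+np.pi/2)%np.pi-np.pi/2
if abs(np.degrees(d))>88: print("ambiguous turn",np.degrees(d))
w=-d/N; M=sum(Ro.from_rotvec([0,0,w*k]).as_matrix() for k in range(N))
v=np.linalg.solve(R@M,np.array([x,y,z])-s["position"])*100
print("t",round(s["clock"],2),"row",v.round(3),"turn",round(w,4),"tilt",np.degrees(np.arccos(-R[2,2])).round(2),"w",round(s["width"],3),"F",round(s["gripper_force"],1))
E
python3 go.py .646 -.0211 .12 16.6 20
```

```text
t 0.15 row [-0.826 -4.36   0.534] turn -0.0756 tilt 0.07 w 0.999 F 0.0
```

```bash
sed -i 's/d=(-np.radians(a)-h+np.pi\/2)%np.pi-np.pi\/2/d=(-np.radians(a)-h+np.pi)%(2*np.pi)-np.pi/; /ambiguous/d' go.py
python3 go.py .646 -.0211 .12 16.6 20
```

```text
t 0.15 row [-4.482  0.489  0.534] turn 0.0815 tilt 0.07 w 0.999 F 0.0
```

>>> send_rows:
  increments:
    - [4, [-4.48, 0.49, 0.53], [0, 0, 0.0815]]
    - [4, [-4.48, 0.49, 0.53], [0, 0, 0.0815]]
    - [4, [-4.48, 0.49, 0.53], [0, 0, 0.0815]]
    - [4, [-4.48, 0.49, 0.53], [0, 0, 0.0815]]
    - [4, [-4.48, 0.49, 0.53], [0, 0, 0.0815]]
  force: 15

```text
clock: 0.65
position: [0.3594, 0.5449, 0.1997]
ee_rot: [-0.99, -2.981, 0.0]
force: [0.0, 0.7, 0.4]
width: 0.612
gripper_force: 0.0
```

```bash
python3 go.py .646 -.0211 .12 16.6 15
```

```text
t 0.65 row [-4.475  0.487  0.532] turn 0.0813 tilt 0.01 w 0.612 F 0.0
```

>>> send_rows:
  increments:
    - [4, [-4.48, 0.49, 0.53], [0, 0, 0.0815]]
    - [4, [-4.48, 0.49, 0.53], [0, 0, 0.0815]]
    - [4, [-4.48, 0.49, 0.53], [0, 0, 0.0815]]
    - [4, [-4.48, 0.49, 0.53], [0, 0, 0.0815]]
    - [4, [-4.48, 0.49, 0.53], [0, 0, 0.0815]]

```text
clock: 1.15
position: [0.5313, 0.4014, 0.1732]
ee_rot: [1.573, 2.719, -0.0]
force: [0.9, 1.2, -0.4]
width: 0.433
gripper_force: 0.0
```

>>> send_rows:
  increments:
    - [4, [-4.48, 0.49, 0.53], [0, 0, 0.0815]]
    - [4, [-4.48, 0.49, 0.53], [0, 0, 0.0815]]
    - [4, [-4.48, 0.49, 0.53], [0, 0, 0.0815]]
    - [4, [-4.48, 0.49, 0.53], [0, 0, 0.0815]]
    - [4, [-4.48, 0.49, 0.53], [0, 0, 0.0815]]

```text
clock: 1.65
position: [0.6323, 0.2015, 0.1467]
ee_rot: [2.091, 2.345, -0.0]
force: [0.2, 0.8, 0.2]
width: 0.435
gripper_force: 0.0
```

>>> send_rows:
  increments:
    - [4, [-4.48, 0.49, 0.53], [0, 0, 0.0815]]
    - [4, [-4.48, 0.49, 0.53], [0, 0, 0.0815]]
    - [4, [-4.48, 0.49, 0.53], [0, 0, 0.0815]]
    - [4, [-4.48, 0.49, 0.53], [0, 0, 0.0815]]
    - [4, [0, 0, 0], [0, 0, 0]]

```text
clock: 2.15
position: [0.6493, 0.0149, 0.1256]
ee_rot: [2.451, 1.96, -0.006]
force: [0.2, -1.2, 0.9]
width: 0.431
gripper_force: 0.0
```

```bash
python3 go.py .646 -.0211 .0055 16.6 5
```

```text
t 2.15 row [-0.702  0.112  2.407] turn 0.0136 tilt 0.3 w 0.431 F 0.0
```

>>> send_rows:
  increments:
    - [4, [-1.75, 0.3, 2], [0, 0, 0.034]]
    - [4, [-1.75, 0.3, 2], [0, 0, 0.034]]
    - [4, [0, 0, 2], [0, 0, 0]]
    - [4, [0, 0, 2], [0, 0, 0]]
    - [4, [0, 0, 0], [0, 0, 0]]

```text
clock: 2.65
position: [0.6462, -0.0104, 0.0432]
ee_rot: [-2.504, -1.892, 0.006]
force: [-0.1, 0.0, -0.2]
width: 0.435
gripper_force: 0.0
```

```bash
python3 go.py .646 -.0211 .0055 16.6 3; python3 -c "
from h import *
a=arm.get_image('top')[110:230,230:390]; b=arm.get_image('scene')[150:290,240:420]
cv2.imwrite('pics/b1.png',np.hstack([cv2.resize(a,(400,300)),cv2.resize(b,(386,300))])[:,:,::-1])"
```

```text
t 2.65 row [-0.341  0.1    1.258] turn 0.0045 tilt 0.29 w 0.435 F 0.0
```

View pics/b1.png

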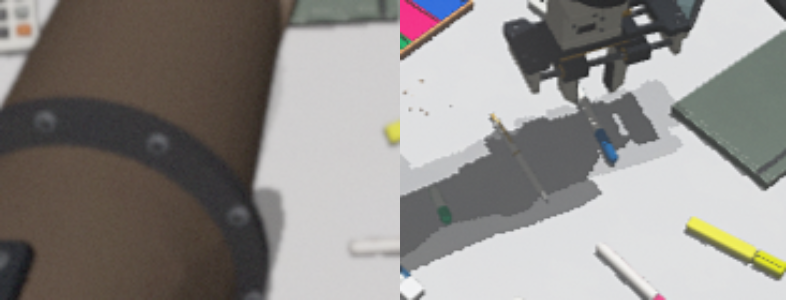

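In the scene crop, the open fingers straddle the blue marker at about (590,110). The white pen at (515,155) is clear of them.

>>> send_rows:
  increments:
    - [4, [-1, 0.3, 1], [0, 0, 0.013]]
    - [4, [0, 0, 1.5], [0, 0, 0]]
    - [4, [0, 0, 1.25], [0, 0, 0]]
    - [4, [0, 0, 0], [0, 0, 0]]
    - [0, [0, 0, 0], [0, 0, 0]]

```text
clock: 3.25
position: [0.6481, -0.0211, 0.0079]
ee_rot: [-2.518, -1.877, 0.001]
force: [0.2, -0.1, 0.6]
width: 0.39
gripper_force: 0.0
```

```bash
python3 go.py .646 -.0211 .0055 16.6 1
```

```text
t 3.25 row [-0.056 -0.202  0.245] turn 0.0003 tilt 0.07 w 0.39 F 0.0
```

>>> send_rows:
  increments:
    - [0, [0, -0.2, 0.25], [0, 0, 0]]
    - [0, [0, 0, 0], [0, 0, 0]]
    - [0, [0, 0, 0], [0, 0, 0]]
    - [0, [0, 0, 0], [0, 0, 0]]
    - [0, [0, 0, 0], [0, 0, 0]]
  force: 15

```text
clock: 3.75
position: [0.6467, -0.0207, 0.0063]
ee_rot: [2.519, 1.878, 0.001]
force: [0.3, 1.2, 2.1]
width: 0.122
gripper_force: 15.0
```

>>> send_rows:
  increments:
    - [0, [0, 0, 0], [0, 0, 0]]
    - [0, [0, 0, 0], [0, 0, 0]]
    - [0, [0, 0, -1], [0, 0, 0]]
    - [0, [0, 0, -3], [0, 0, 0]]
    - [0, [0, 0, -3], [0, 0, 0]]

```text
clock: 4.25
position: [0.646, -0.021, 0.0767]
ee_rot: [-2.519, -1.877, 0.002]
force: [0.7, 0.9, 0.7]
width: 0.119
gripper_force: 15.0
```

```bash
python3 go.py .6078 .3001 .06 -10.2 10
```

```text
t 4.25 row [ 3.199 -0.64   0.167] turn -0.0468 tilt 0.09 w 0.119 F 15.0
```

>>> send_rows:
  increments:
    - [0, [3.2, -0.64, 0.17], [0, 0, -0.047]]
    - [0, [3.2, -0.64, 0.17], [0, 0, -0.047]]
    - [0, [3.2, -0.64, 0.17], [0, 0, -0.047]]
    - [0, [3.2, -0.64, 0.17], [0, 0, -0.047]]
    - [0, [3.2, -0.64, 0.17], [0, 0, -0.047]]

```text
clock: 4.75
position: [0.6464, 0.1432, 0.0681]
ee_rot: [2.279, 2.162, 0.001]
force: [0.7, -0.1, -0.6]
width: 0.121
gripper_force: 15.0
```

>>> send_rows:
  increments:
    - [0, [3.2, -0.64, 0.17], [0, 0, -0.047]]
    - [0, [3.2, -0.64, 0.17], [0, 0, -0.047]]
    - [0, [3.2, -0.64, 0.17], [0, 0, -0.047]]
    - [0, [3.2, -0.64, 0.17], [0, 0, -0.047]]
    - [0, [3.2, -0.64, 0.17], [0, 0, -0.047]]

```text
clock: 5.25
position: [0.6079, 0.3015, 0.0596]
ee_rot: [2.01, 2.414, 0.001]
force: [0.1, 1.0, -0.7]
width: 0.123
gripper_force: 15.0
```

>>> send_rows:
  increments:
    - [0, [0, 0, 0], [0, 0, 0]]

```text
clock: 5.35
position: [0.6052, 0.3072, 0.0589]
ee_rot: [-1.999, -2.419, -0.002]
force: [-0.5, 0.9, -1.3]
width: 0.121
gripper_force: 15.0
```

```bash
python3 go.py .6078 .3001 .0145 -10.2 1;  python3 -c "
from h import *
a=arm.get_image('top')[100:280,80:320]; b=arm.get_image('scene')[70:210,140:320]
cv2.imwrite('pics/b2.png',np.hstack([cv2.resize(a,(400,300)),cv2.resize(b,(386,300))])[:,:,::-1])"
```

```text
t 5.35 row [-0.767  0.13   4.441] turn 0.0113 tilt 0.23 w 0.121 F 15.0
```

View pics/b2.png

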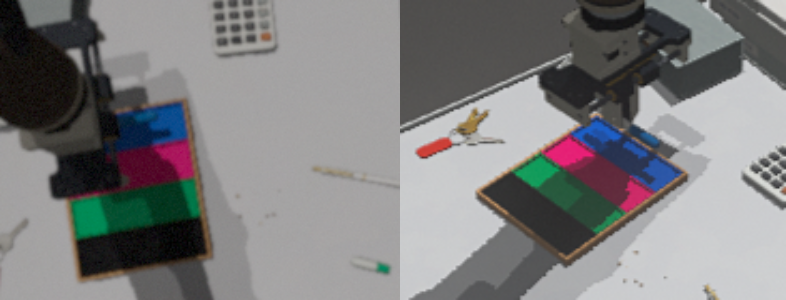

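The blue marker hangs over the blue lane, with its cap at about (645,135) in the scene crop. I'll lower it now.

>>> send_rows:
  increments:
    - [0, [-0.75, 0.13, 0.9], [0, 0, 0.011]]
    - [0, [0, 0, 1.2], [0, 0, 0]]
    - [0, [0, 0, 1.2], [0, 0, 0]]
    - [0, [0, 0, 0.7], [0, 0, 0]]
    - [0, [0, 0, 0], [0, 0, 0]]

```text
clock: 5.95
position: [0.6097, 0.2925, 0.0171]
ee_rot: [-2.025, -2.4, 0.004]
force: [-0.6, 0.1, -0.6]
width: 0.12
gripper_force: 15.0
```

```bash
python3 go.py .6078 .3001 .0145 -10.2 1; python3 -c "
from h import *; print(arm.observe()['force'])"
```

```text
t 5.95 row [ 0.782 -0.056  0.26 ] turn -0.009 tilt 0.17 w 0.12 F 15.0
[-0.62328108  0.06145336 -0.58400486]
```

>>> send_rows:
  increments:
    - [0, [0.7, -0.06, 0.1], [0, 0, -0.009]]
    - [0, [0, 0, 0.1], [0, 0, 0]]
    - [0, [0, 0, 0], [0, 0, 0]]
    - [0, [0, 0, 0], [0, 0, 0]]

```text
clock: 6.35
position: [0.6091, 0.3002, 0.0174]
ee_rot: [2.014, 2.411, 0.001]
force: [0.4, 0.3, -0.8]
width: 0.12
gripper_force: 15.0
```

```bash
python3 go.py .6078 .3001 .0145 -10.2 1
```

```text
t 6.35 row [ 0.012 -0.131  0.29 ] turn 0.0006 tilt 0.04 w 0.12 F 15.0
```

>>> send_rows:
  increments:
    - [0, [0, -0.13, 0.2], [0, 0, 0]]
    - [0, [0, 0, 0], [0, 0, 0]]
    - [0, [0, 0, 0], [0, 0, 0]]

```text
clock: 6.65
position: [0.6076, 0.2997, 0.015]
ee_rot: [-2.015, -2.41, 0.0]
force: [0.5, 0.4, -0.5]
width: 0.12
gripper_force: 15.0
```

```bash
python3 go.py .6078 .3001 .0145 -10.2 1
```

```text
t 6.65 row [0.039 0.03  0.052] turn 0.0003 tilt 0.01 w 0.12 F 15.0
```

>>> send_rows:
  increments:
    - [3, [0, 0, 0], [0, 0, 0]]
    - [3, [0, 0, 0], [0, 0, 0]]
    - [3, [0, 0, 0], [0, 0, 0]]
    - [3, [0, 0, -2], [0, 0, 0]]
    - [4, [0, 0, -4], [0, 0, 0]]

```text
clock: 7.15
position: [0.6054, 0.2988, 0.0726]
ee_rot: [-2.013, -2.409, 0.009]
force: [-0.1, 1.0, 0.4]
width: 0.374
gripper_force: 0.0
```

>>> send_rows:
  increments:
    - [4, [0, 0, -2], [0, 0, 0]]
    - [4, [0, 0, 0], [0, 0, 0]]
    - [4, [0, 0, 0], [0, 0, 0]]

```text
clock: 7.45
position: [0.6077, 0.2999, 0.0952]
ee_rot: [2.015, 2.411, 0.001]
force: [-0.4, 0.0, -0.5]
width: 0.436
gripper_force: 0.0
```

```bash
python3 go.py .5427 -.2239 .08 -4.5 15
```

```text
t 7.45 row [-3.406 -0.889  0.1  ] turn 0.0067 tilt 0.04 w 0.436 F 0.0
```

>>> send_rows:
  increments:
    - [4, [-3.4, -0.89, 0.1], [0, 0, 0.0067]]
    - [4, [-3.4, -0.89, 0.1], [0, 0, 0.0067]]
    - [4, [-3.4, -0.89, 0.1], [0, 0, 0.0067]]
    - [4, [-3.4, -0.89, 0.1], [0, 0, 0.0067]]
    - [4, [-3.4, -0.89, 0.1], [0, 0, 0.0067]]

```text
clock: 7.95
position: [0.5904, 0.1232, 0.0886]
ee_rot: [-2.054, -2.375, 0.003]
force: [-0.1, -1.0, -0.8]
width: 0.436
gripper_force: 0.0
```

>>> send_rows:
  increments:
    - [4, [-3.4, -0.89, 0.1], [0, 0, 0.0067]]
    - [4, [-3.4, -0.89, 0.1], [0, 0, 0.0067]]
    - [4, [-3.4, -0.89, 0.1], [0, 0, 0.0067]]
    - [4, [-3.4, -0.89, 0.1], [0, 0, 0.0067]]
    - [4, [-3.4, -0.89, 0.1], [0, 0, 0.0067]]

```text
clock: 8.45
position: [0.5685, -0.0508, 0.0837]
ee_rot: [-2.093, -2.34, 0.002]
force: [-0.5, -1.4, 0.3]
width: 0.436
gripper_force: 0.0
```

>>> send_rows:
  increments:
    - [4, [-3.4, -0.89, 0.1], [0, 0, 0.0067]]
    - [4, [-3.4, -0.89, 0.1], [0, 0, 0.0067]]
    - [4, [-3.4, -0.89, 0.1], [0, 0, 0.0067]]
    - [4, [-3.4, -0.89, 0.1], [0, 0, 0.0067]]
    - [4, [-3.4, -0.89, 0.1], [0, 0, 0.0067]]

```text
clock: 8.95
position: [0.541, -0.2241, 0.0786]
ee_rot: [-2.132, -2.305, 0.002]
force: [-0.7, -0.3, -0.8]
width: 0.435
gripper_force: 0.0
```

>>> send_rows:
  increments:
    - [4, [0, 0, 0], [0, 0, 0]]
    - [4, [0, 0, 0], [0, 0, 0]]
    - [4, [0, 0, 0], [0, 0, 0]]

```text
clock: 9.25
position: [0.542, -0.2216, 0.0791]
ee_rot: [-2.13, -2.306, -0.0]
force: [-0.1, 0.1, 0.4]
width: 0.434
gripper_force: 0.0
```

```bash
python3 go.py .5427 -.2239 .0055 -4.5 1; python3 -c "
from h import *
a=arm.get_image('top')[100:280,80:320]; b=arm.get_image('scene')[70:210,140:320]; c=arm.get_image('scene')[200:350,280:460]
cv2.imwrite('pics/b3.png',np.hstack([cv2.resize(i,(266,200)) for i in (a,b,c)])[:,:,::-1])"
```

```text
t 9.25 row [-0.248  0.061  7.363] turn 0.0007 tilt 0.11 w 0.434 F 0.0
```

View pics/b3.png

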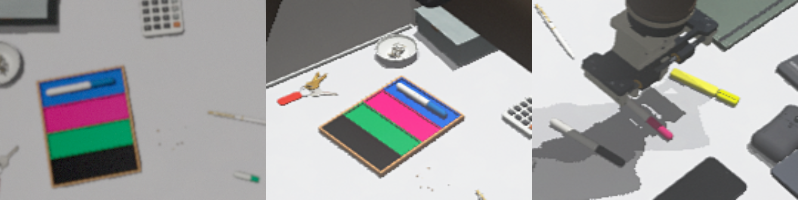

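The blue marker lies flat in its lane, at about (85,87) in the top crop. The gripper is over the pink marker.

>>> send_rows:
  increments:
    - [4, [-0.25, 0.06, 2], [0, 0, 0]]
    - [4, [0, 0, 2], [0, 0, 0]]
    - [4, [0, 0, 2], [0, 0, 0]]
    - [4, [0, 0, 1.3], [0, 0, 0]]
    - [4, [0, 0, 0], [0, 0, 0]]

```text
clock: 9.9
position: [0.5421, -0.2245, 0.0055]
ee_rot: [-2.13, -2.305, 0.002]
force: [-0.0, -0.5, 0.4]
width: 0.436
gripper_force: 0.0
```

>>> send_rows:
  increments:
    - [4, [0, 0, 0], [0, 0, 0]]
    - [4, [0, 0, 0], [0, 0, 0]]

```text
clock: 10.1
position: [0.5437, -0.2257, 0.008]
ee_rot: [2.132, 2.305, 0.001]
force: [1.2, 0.8, 0.4]
width: 0.439
gripper_force: 0.0
```

```bash
python3 go.py .5427 -.2239 .0055 -4.5 1
```

```text
t 10.1 row [ 0.19  -0.086  0.246] turn -0.0005 tilt 0.08 w 0.439 F 0.0
```

>>> send_rows:
  increments:
    - [0, [0, 0, 0.2], [0, 0, 0]]
    - [0, [0, 0, 0], [0, 0, 0]]
    - [0, [0, 0, 0], [0, 0, 0]]
    - [0, [0, 0, 0], [0, 0, 0]]
    - [0, [0, 0, 0], [0, 0, 0]]

```text
clock: 10.6
position: [0.5431, -0.2256, 0.0052]
ee_rot: [2.133, 2.306, 0.0]
force: [-0.2, 1.2, 2.1]
width: 0.12
gripper_force: 15.0
```

>>> send_rows:
  increments:
    - [0, [0, 0, 0], [0, 0, 0]]
    - [0, [0, 0, -1], [0, 0, 0]]
    - [0, [0, 0, -3], [0, 0, 0]]
    - [0, [0, 0, -3], [0, 0, 0]]
    - [0, [0, 0, 0], [0, 0, 0]]

```text
clock: 11.1
position: [0.5453, -0.2269, 0.0793]
ee_rot: [2.13, 2.302, 0.004]
force: [0.5, -0.7, -0.4]
width: 0.116
gripper_force: 15.0
```

```bash
python3 go.py .5587 .2912 .06 -10.2 15
```

```text
t 11.1 row [3.418 0.516 0.122] turn -0.0067 tilt 0.37 w 0.116 F 15.0
```

>>> send_rows:
  increments:
    - [0, [3.42, 0.52, 0.1], [0, 0, -0.0067]]
    - [0, [3.42, 0.52, 0.1], [0, 0, -0.0067]]
    - [0, [3.42, 0.52, 0.1], [0, 0, -0.0067]]
    - [0, [3.42, 0.52, 0.1], [0, 0, -0.0067]]
    - [0, [3.42, 0.52, 0.1], [0, 0, -0.0067]]

```text
clock: 11.6
position: [0.5531, -0.0516, 0.0701]
ee_rot: [-2.094, -2.342, -0.0]
force: [0.5, -0.0, 0.4]
width: 0.121
gripper_force: 15.0
```

>>> send_rows:
  increments:
    - [0, [3.42, 0.52, 0.1], [0, 0, -0.0067]]
    - [0, [3.42, 0.52, 0.1], [0, 0, -0.0067]]
    - [0, [3.42, 0.52, 0.1], [0, 0, -0.0067]]
    - [0, [3.42, 0.52, 0.1], [0, 0, -0.0067]]
    - [0, [3.42, 0.52, 0.1], [0, 0, -0.0067]]

```text
clock: 12.1
position: [0.5576, 0.1214, 0.0651]
ee_rot: [-2.055, -2.377, -0.0]
force: [-0.2, 0.1, -1.1]
width: 0.123
gripper_force: 15.0
```

>>> send_rows:
  increments:
    - [0, [3.42, 0.52, 0.1], [0, 0, -0.0067]]
    - [0, [3.42, 0.52, 0.1], [0, 0, -0.0067]]
    - [0, [3.42, 0.52, 0.1], [0, 0, -0.0067]]
    - [0, [3.42, 0.52, 0.1], [0, 0, -0.0067]]
    - [0, [3.42, 0.52, 0.1], [0, 0, -0.0067]]

```text
clock: 12.6
position: [0.5562, 0.2943, 0.0601]
ee_rot: [-2.014, -2.411, 0.0]
force: [0.0, -0.3, -1.5]
width: 0.119
gripper_force: 15.0
```

>>> send_rows:
  increments:
    - [0, [0, 0, 0], [0, 0, 0]]
    - [0, [0, 0, 0], [0, 0, 0]]
    - [0, [0, 0, 0], [0, 0, 0]]
    - [0, [0, 0, 0], [0, 0, 0]]

```text
clock: 13.0
position: [0.5569, 0.2913, 0.0601]
ee_rot: [2.017, 2.408, -0.001]
force: [-0.1, -0.4, -0.5]
width: 0.121
gripper_force: 15.0
```

```bash
python3 go.py .5587 .2912 .0145 -10.2 1
```

```text
t 13.0 row [-0.034  0.181  4.565] turn -0.0017 tilt 0.04 w 0.121 F 15.0
```

>>> send_rows:
  increments:
    - [0, [0, 0.18, 1.2], [0, 0, 0]]
    - [0, [0, 0, 1.5], [0, 0, 0]]
    - [0, [0, 0, 1.2], [0, 0, 0]]
    - [0, [0, 0, 0.6], [0, 0, 0]]
    - [0, [0, 0, 0], [0, 0, 0]]

```text
clock: 13.5
position: [0.5576, 0.2927, 0.0136]
ee_rot: [-2.014, -2.41, 0.003]
force: [0.4, -0.3, -0.3]
width: 0.12
gripper_force: 15.0
```

>>> send_rows:
  increments:
    - [0, [0, 0, 0], [0, 0, 0]]
    - [0, [0, 0, 0], [0, 0, 0]]
    - [0, [0, 0, 0], [0, 0, 0]]

```text
clock: 13.8
position: [0.5585, 0.2934, 0.0153]
ee_rot: [2.015, 2.41, 0.001]
force: [-0.6, 0.6, -0.2]
width: 0.125
gripper_force: 15.0
```

```bash
python3 go.py .5587 .2912 .0145 -10.2 1
```

```text
t 13.8 row [-0.221 -0.018  0.084] turn 0.0005 tilt 0.04 w 0.125 F 15.0
```

Good. I'll release here, lift, and head for the black marker.

>>> send_rows:
  increments:
    - [3, [0, 0, 0.05], [0, 0, 0]]
    - [3, [0, 0, 0], [0, 0, 0]]
    - [3, [0, 0, 0], [0, 0, 0]]
    - [3, [0, 0, -2], [0, 0, 0]]
    - [4, [0, 0, -4], [0, 0, 0]]

```text
clock: 14.3
position: [0.5562, 0.2923, 0.0725]
ee_rot: [-2.013, -2.409, 0.009]
force: [0.6, 0.5, 0.2]
width: 0.374
gripper_force: 0.0
```

>>> send_rows:
  increments:
    - [4, [0, 0, -1], [0, 0, 0]]
    - [4, [0, 0, 0], [0, 0, 0]]
    - [4, [0, 0, 0], [0, 0, 0]]

```text
clock: 14.6
position: [0.5578, 0.2932, 0.084]
ee_rot: [-2.014, -2.41, 0.001]
force: [-0.2, -0.9, 0.3]
width: 0.436
gripper_force: 0.0
```

```bash
python3 go.py .4442 -.2223 .08 -16.2 15
```

```text
t 14.6 row [-3.179 -1.513  0.027] turn -0.0069 tilt 0.03 w 0.436 F 0.0
```

>>> send_rows:
  increments:
    - [4, [-3.18, -1.51, 0.03], [0, 0, -0.0069]]
    - [4, [-3.18, -1.51, 0.03], [0, 0, -0.0069]]
    - [4, [-3.18, -1.51, 0.03], [0, 0, -0.0069]]
    - [4, [-3.18, -1.51, 0.03], [0, 0, -0.0069]]
    - [4, [-3.18, -1.51, 0.03], [0, 0, -0.0069]]

```text
clock: 15.1
position: [0.513, 0.1213, 0.0816]
ee_rot: [-1.971, -2.445, 0.003]
force: [0.0, 0.1, 0.2]
width: 0.435
gripper_force: 0.0
```

>>> send_rows:
  increments:
    - [4, [-3.18, -1.51, 0.03], [0, 0, -0.0069]]
    - [4, [-3.18, -1.51, 0.03], [0, 0, -0.0069]]
    - [4, [-3.18, -1.51, 0.03], [0, 0, -0.0069]]
    - [4, [-3.18, -1.51, 0.03], [0, 0, -0.0069]]
    - [4, [-3.18, -1.51, 0.03], [0, 0, -0.0069]]

```text
clock: 15.6
position: [0.4752, -0.0503, 0.0803]
ee_rot: [-1.929, -2.478, 0.002]
force: [1.1, -0.5, -0.3]
width: 0.436
gripper_force: 0.0
```

>>> send_rows:
  increments:
    - [4, [-3.18, -1.51, 0.03], [0, 0, -0.0069]]
    - [4, [-3.18, -1.51, 0.03], [0, 0, -0.0069]]
    - [4, [-3.18, -1.51, 0.03], [0, 0, -0.0069]]
    - [4, [-3.18, -1.51, 0.03], [0, 0, -0.0069]]
    - [4, [-3.18, -1.51, 0.03], [0, 0, -0.0069]]

```text
clock: 16.1
position: [0.4435, -0.2231, 0.0787]
ee_rot: [-1.885, -2.51, 0.001]
force: [0.2, 0.1, -0.2]
width: 0.436
gripper_force: 0.0
```

>>> send_rows:
  increments:
    - [4, [0, 0, 0], [0, 0, 0]]
    - [4, [0, 0, 0], [0, 0, 0]]
    - [4, [0, 0, 0], [0, 0, 0]]
    - [4, [0, 0, 0], [0, 0, 0]]

```text
clock: 16.5
position: [0.4449, -0.2208, 0.0795]
ee_rot: [-1.884, -2.513, -0.0]
force: [-0.2, -0.5, -0.3]
width: 0.437
gripper_force: 0.0
```

```bash
python3 go.py .4442 -.2223 .0055 -16.2 1; python3 -c "
from h import *
a=arm.get_image('top')[100:280,80:320]; b=arm.get_image('scene')[70:210,140:320]; c=arm.get_image('scene')[200:350,240:420]
cv2.imwrite('pics/b4.png',np.hstack([cv2.resize(i,(266,200)) for i in (a,b,c)])[:,:,::-1])"
```

```text
t 16.5 row [-0.136 -0.109  7.404] turn 0.0012 tilt 0.07 w 0.437 F 0.0
```

View pics/b4.png

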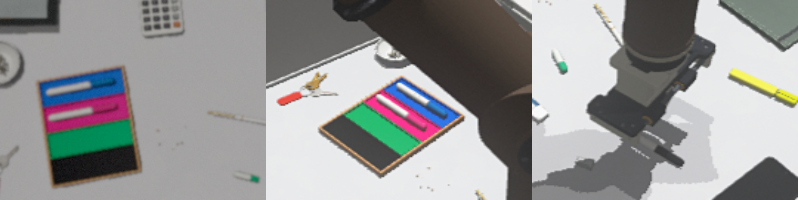

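The blue and pink markers are in their lanes, at about (80,87) and (82,112). The gripper is over the black marker.

>>> send_rows:
  increments:
    - [4, [-0.13, -0.1, 2], [0, 0, 0]]
    - [4, [0, 0, 2], [0, 0, 0]]
    - [4, [0, 0, 2], [0, 0, 0]]
    - [4, [0, 0, 1.3], [0, 0, 0]]
    - [4, [0, 0, 0], [0, 0, 0]]

```text
clock: 17.15
position: [0.4434, -0.2231, 0.0057]
ee_rot: [-1.885, -2.51, 0.001]
force: [-0.2, 0.9, 1.2]
width: 0.437
gripper_force: 0.0
```

>>> send_rows:
  increments:
    - [4, [0, 0, 0], [0, 0, 0]]
    - [4, [0, 0, 0], [0, 0, 0]]
    - [4, [0, 0, 0], [0, 0, 0]]

```text
clock: 17.45
position: [0.4449, -0.2239, 0.0078]
ee_rot: [1.886, 2.51, 0.001]
force: [0.1, -0.4, -0.5]
width: 0.435
gripper_force: 0.0
```

```bash
python3 go.py .4442 -.2223 .0055 -16.2 1
```

```text
t 17.45 row [ 0.176 -0.019  0.23 ] turn -0.0007 tilt 0.09 w 0.435 F 0.0
```

>>> send_rows:
  increments:
    - [0, [0, 0, 0.2], [0, 0, 0]]
    - [0, [0, 0, 0], [0, 0, 0]]
    - [0, [0, 0, 0], [0, 0, 0]]
    - [0, [0, 0, 0], [0, 0, 0]]
    - [0, [0, 0, 0], [0, 0, 0]]

```text
clock: 17.95
position: [0.4443, -0.2238, 0.0051]
ee_rot: [1.887, 2.511, 0.0]
force: [0.2, -0.1, 0.8]
width: 0.118
gripper_force: 15.0
```

>>> send_rows:
  increments:
    - [0, [0, 0, 0], [0, 0, 0]]
    - [0, [0, 0, -1], [0, 0, 0]]
    - [0, [0, 0, -3], [0, 0, 0]]
    - [0, [0, 0, -3], [0, 0, 0]]
    - [0, [0, 0, 0], [0, 0, 0]]

```text
clock: 18.45
position: [0.4463, -0.2249, 0.0787]
ee_rot: [1.884, 2.507, 0.003]
force: [0.5, 0.1, -0.5]
width: 0.116
gripper_force: 15.0
```

```bash
python3 go.py .4605 .2738 .06 -10.2 15
```

```text
t 18.45 row [3.214 0.86  0.119] turn 0.0069 tilt 0.34 w 0.116 F 15.0
```

>>> send_rows:
  increments:
    - [0, [3.21, 0.86, 0.12], [0, 0, 0.0069]]
    - [0, [3.21, 0.86, 0.12], [0, 0, 0.0069]]
    - [0, [3.21, 0.86, 0.12], [0, 0, 0.0069]]
    - [0, [3.21, 0.86, 0.12], [0, 0, 0.0069]]
    - [0, [3.21, 0.86, 0.12], [0, 0, 0.0069]]

```text
clock: 18.95
position: [0.4429, -0.0563, 0.069]
ee_rot: [-1.931, -2.478, -0.0]
force: [0.5, 0.4, -0.1]
width: 0.12
gripper_force: 15.0
```

>>> send_rows:
  increments:
    - [0, [3.21, 0.86, 0.12], [0, 0, 0.0069]]
    - [0, [3.21, 0.86, 0.12], [0, 0, 0.0069]]
    - [0, [3.21, 0.86, 0.12], [0, 0, 0.0069]]
    - [0, [3.21, 0.86, 0.12], [0, 0, 0.0069]]
    - [0, [3.21, 0.86, 0.12], [0, 0, 0.0069]]

```text
clock: 19.45
position: [0.4476, 0.1099, 0.063]
ee_rot: [-1.973, -2.445, -0.0]
force: [-0.3, -0.2, -0.8]
width: 0.119
gripper_force: 15.0
```

>>> send_rows:
  increments:
    - [0, [3.21, 0.86, 0.12], [0, 0, 0.0069]]
    - [0, [3.21, 0.86, 0.12], [0, 0, 0.0069]]
    - [0, [3.21, 0.86, 0.12], [0, 0, 0.0069]]
    - [0, [3.21, 0.86, 0.12], [0, 0, 0.0069]]
    - [0, [3.21, 0.86, 0.12], [0, 0, 0.0069]]

```text
clock: 19.95
position: [0.458, 0.2757, 0.0569]
ee_rot: [-2.015, -2.41, 0.0]
force: [0.8, 0.3, -0.5]
width: 0.118
gripper_force: 15.0
```

>>> send_rows:
  increments:
    - [0, [0, 0, 0], [0, 0, 0]]
    - [0, [0, 0, 0], [0, 0, 0]]
    - [0, [0, 0, 0], [0, 0, 0]]
    - [0, [0, 0, 0], [0, 0, 0]]

```text
clock: 20.35
position: [0.4583, 0.2729, 0.0571]
ee_rot: [2.017, 2.409, -0.001]
force: [-0.3, -0.3, -0.4]
width: 0.124
gripper_force: 15.0
```

```bash
python3 go.py .4602 .2738 .0145 -10.2 1
```

```text
t 20.35 row [0.056 0.2   4.259] turn -0.0014 tilt 0.03 w 0.124 F 15.0
```

>>> send_rows:
  increments:
    - [0, [0, 0.2, 1.2], [0, 0, 0]]
    - [0, [0, 0, 1.3], [0, 0, 0]]
    - [0, [0, 0, 1.1], [0, 0, 0]]
    - [0, [0, 0, 0.6], [0, 0, 0]]
    - [0, [0, 0, 0], [0, 0, 0]]

```text
clock: 20.85
position: [0.4597, 0.2741, 0.0138]
ee_rot: [-2.015, -2.41, 0.003]
force: [-0.0, -0.1, -0.6]
width: 0.123
gripper_force: 15.0
```

>>> send_rows:
  increments:
    - [0, [0, 0, 0], [0, 0, 0]]
    - [0, [0, 0, 0], [0, 0, 0]]
    - [0, [0, 0, 0], [0, 0, 0]]

```text
clock: 21.15
position: [0.4604, 0.2749, 0.0154]
ee_rot: [2.014, 2.411, 0.001]
force: [0.4, -0.6, -0.1]
width: 0.123
gripper_force: 15.0
```

```bash
python3 go.py .4602 .2738 .0145 -10.2 1
```

```text
t 21.15 row [-0.105 -0.044  0.091] turn 0.0006 tilt 0.04 w 0.123 F 15.0
```

>>> send_rows:
  increments:
    - [3, [0, 0, 0.05], [0, 0, 0]]
    - [3, [0, 0, 0], [0, 0, 0]]
    - [3, [0, 0, 0], [0, 0, 0]]
    - [3, [0, 0, -2], [0, 0, 0]]
    - [4, [0, 0, -4], [0, 0, 0]]

```text
clock: 21.65
position: [0.4585, 0.2736, 0.0731]
ee_rot: [-2.014, -2.41, 0.008]
force: [0.7, 0.9, -0.5]
width: 0.37
gripper_force: 0.0
```

>>> send_rows:
  increments:
    - [4, [0, 0, -1], [0, 0, 0]]
    - [4, [0, 0, 0], [0, 0, 0]]
    - [4, [0, 0, 0], [0, 0, 0]]

```text
clock: 21.95
position: [0.4598, 0.2747, 0.084]
ee_rot: [-2.014, -2.411, 0.0]
force: [0.5, -0.2, 0.0]
width: 0.434
gripper_force: 0.0
```

```bash
python3 go.py .436 -.016 .08 14.2 10
```

```text
t 21.95 row [-2.932 -0.201  0.04 ] turn 0.0427 tilt 0.03 w 0.434 F 0.0
```

>>> send_rows:
  increments:
    - [4, [-2.93, -0.2, 0.04], [0, 0, 0.0427]]
    - [4, [-2.93, -0.2, 0.04], [0, 0, 0.0427]]
    - [4, [-2.93, -0.2, 0.04], [0, 0, 0.0427]]
    - [4, [-2.93, -0.2, 0.04], [0, 0, 0.0427]]
    - [4, [-2.93, -0.2, 0.04], [0, 0, 0.0427]]

```text
clock: 22.45
position: [0.463, 0.1266, 0.0812]
ee_rot: [-2.262, -2.18, 0.004]
force: [-0.3, 0.5, -0.1]
width: 0.438
gripper_force: 0.0
```

>>> send_rows:
  increments:
    - [4, [-2.93, -0.2, 0.04], [0, 0, 0.0427]]
    - [4, [-2.93, -0.2, 0.04], [0, 0, 0.0427]]
    - [4, [-2.93, -0.2, 0.04], [0, 0, 0.0427]]
    - [4, [-2.93, -0.2, 0.04], [0, 0, 0.0427]]
    - [4, [-2.93, -0.2, 0.04], [0, 0, 0.0427]]

```text
clock: 22.95
position: [0.4352, -0.0171, 0.0793]
ee_rot: [-2.481, -1.926, 0.003]
force: [0.4, 0.0, -0.0]
width: 0.437
gripper_force: 0.0
```

>>> send_rows:
  increments:
    - [4, [0, 0, 0], [0, 0, 0]]
    - [4, [0, 0, 0], [0, 0, 0]]
    - [4, [0, 0, 0], [0, 0, 0]]
    - [4, [0, 0, 0], [0, 0, 0]]

```text
clock: 23.35
position: [0.4365, -0.0149, 0.0802]
ee_rot: [-2.478, -1.931, 0.001]
force: [0.7, 0.7, -1.0]
width: 0.435
gripper_force: 0.0
```

```bash
python3 go.py .436 -.016 .0055 14.2 1; python3 -c "
from h import *
a=arm.get_image('top')[100:280,80:320]; c=arm.get_image('scene')[170:320,180:360]
cv2.imwrite('pics/b5.png',np.hstack([cv2.resize(i,(400,300)) for i in (a,c)])[:,:,::-1])"
```

```text
t 23.35 row [-0.117 -0.016  7.466] turn 0.0012 tilt 0.03 w 0.435 F 0.0
```

View pics/b5.png

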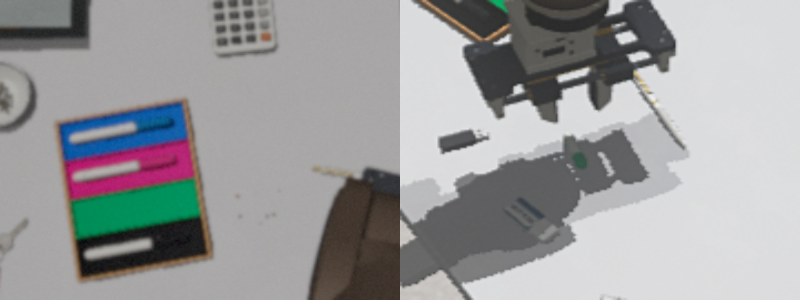

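Three markers are in their lanes: blue, pink and black, at about (120,130), (125,165) and (135,248). The fingers are above the green stub, seen at (578,155) in the right crop.

>>> send_rows:
  increments:
    - [4, [-0.1, 0, 2], [0, 0, 0]]
    - [4, [0, 0, 2], [0, 0, 0]]
    - [4, [0, 0, 2], [0, 0, 0]]
    - [4, [0, 0, 1.3], [0, 0, 0]]
    - [4, [0, 0, 0], [0, 0, 0]]

```text
clock: 23.95
position: [0.4353, -0.0165, 0.0063]
ee_rot: [-2.478, -1.929, 0.003]
force: [-1.3, -0.7, 0.7]
width: 0.439
gripper_force: 0.0
```

>>> send_rows:
  increments:
    - [4, [0, 0, 0], [0, 0, 0]]
    - [4, [0, 0, 0], [0, 0, 0]]
    - [4, [0, 0, 0], [0, 0, 0]]

```text
clock: 24.25
position: [0.4367, -0.0166, 0.0082]
ee_rot: [2.479, 1.929, 0.002]
force: [0.3, -0.6, 0.1]
width: 0.433
gripper_force: 0.0
```

```bash
python3 go.py .436 -.016 .0055 14.2 1
```

```text
t 24.25 row [ 0.041 -0.087  0.27 ] turn -0.0004 tilt 0.08 w 0.433 F 0.0
```

>>> send_rows:
  increments:
    - [0, [0, 0, 0.25], [0, 0, 0]]
    - [0, [0, 0, 0], [0, 0, 0]]
    - [0, [0, 0, 0], [0, 0, 0]]
    - [0, [0, 0, 0], [0, 0, 0]]
    - [0, [0, 0, 0], [0, 0, 0]]

```text
clock: 24.75
position: [0.4362, -0.0168, 0.0051]
ee_rot: [-2.48, -1.929, -0.0]
force: [0.2, -0.3, 0.4]
width: 0.122
gripper_force: 15.0
```

>>> send_rows:
  increments:
    - [0, [0, 0, 0], [0, 0, 0]]
    - [0, [0, 0, -1], [0, 0, 0]]
    - [0, [0, 0, -3], [0, 0, 0]]
    - [0, [0, 0, -3], [0, 0, 0]]
    - [0, [0, 0, 0], [0, 0, 0]]

```text
clock: 25.25
position: [0.4381, -0.0169, 0.0783]
ee_rot: [2.478, 1.927, 0.007]
force: [0.5, 0.4, -1.2]
width: 0.117
gripper_force: 15.0
```

```bash
python3 go.py .509 .2825 .06 -10.2 10
```

```text
t 25.25 row [3.052 0.541 0.189] turn -0.0427 tilt 0.29 w 0.117 F 15.0
```

>>> send_rows:
  increments:
    - [0, [3.05, 0.54, 0.15], [0, 0, -0.0427]]
    - [0, [3.05, 0.54, 0.15], [0, 0, -0.0427]]
    - [0, [3.05, 0.54, 0.15], [0, 0, -0.0427]]
    - [0, [3.05, 0.54, 0.15], [0, 0, -0.0427]]
    - [0, [3.05, 0.54, 0.15], [0, 0, -0.0427]]

```text
clock: 25.75
position: [0.4877, 0.1302, 0.0676]
ee_rot: [2.258, 2.184, -0.0]
force: [0.8, 0.6, -0.1]
width: 0.121
gripper_force: 15.0
```

>>> send_rows:
  increments:
    - [0, [3.05, 0.54, 0.15], [0, 0, -0.0427]]
    - [0, [3.05, 0.54, 0.15], [0, 0, -0.0427]]
    - [0, [3.05, 0.54, 0.15], [0, 0, -0.0427]]
    - [0, [3.05, 0.54, 0.15], [0, 0, -0.0427]]
    - [0, [3.05, 0.54, 0.15], [0, 0, -0.0427]]

```text
clock: 26.25
position: [0.5067, 0.2835, 0.06]
ee_rot: [2.013, 2.412, -0.001]
force: [1.0, -0.3, -0.4]
width: 0.118
gripper_force: 15.0
```

>>> send_rows:
  increments:
    - [0, [0, 0, 0], [0, 0, 0]]
    - [0, [0, 0, 0], [0, 0, 0]]
    - [0, [0, 0, 0], [0, 0, 0]]
    - [0, [0, 0, 0], [0, 0, 0]]

```text
clock: 26.65
position: [0.5069, 0.281, 0.0602]
ee_rot: [2.017, 2.408, -0.001]
force: [0.8, -0.3, -0.9]
width: 0.12
gripper_force: 15.0
```

```bash
python3 go.py .509 .2825 .0145 -10.2 1
```

```text
t 26.65 row [0.112 0.237 4.565] turn -0.0016 tilt 0.03 w 0.12 F 15.0
```

>>> send_rows:
  increments:
    - [0, [0.1, 0.23, 1.2], [0, 0, 0]]
    - [0, [0, 0, 1.5], [0, 0, 0]]
    - [0, [0, 0, 1.2], [0, 0, 0]]
    - [0, [0, 0, 0.6], [0, 0, 0]]
    - [0, [0, 0, 0], [0, 0, 0]]

```text
clock: 27.15
position: [0.5082, 0.2832, 0.0136]
ee_rot: [-2.015, -2.41, 0.003]
force: [-0.1, 0.0, -0.9]
width: 0.117
gripper_force: 15.0
```

>>> send_rows:
  increments:
    - [0, [0, 0, 0], [0, 0, 0]]
    - [0, [0, 0, 0], [0, 0, 0]]
    - [0, [0, 0, 0], [0, 0, 0]]

```text
clock: 27.45
position: [0.509, 0.2839, 0.0153]
ee_rot: [2.015, 2.41, 0.001]
force: [-0.7, -0.5, -0.5]
width: 0.12
gripper_force: 15.0
```

```bash
python3 go.py .509 .2825 .0145 -10.2 1
```

```text
t 27.45 row [-0.141 -0.025  0.077] turn 0.0004 tilt 0.03 w 0.12 F 15.0
```

Release to 2.5 cm, rise, then move away from the caddy for the final look.

>>> send_rows:
  increments:
    - [2.5, [0, 0, 0.05], [0, 0, 0]]
    - [2.5, [0, 0, 0], [0, 0, 0]]
    - [2.5, [0, 0, 0], [0, 0, 0]]
    - [2.5, [0, 0, -2], [0, 0, 0]]
    - [2.5, [0, 0, -4], [0, 0, 0]]

```text
clock: 27.95
position: [0.5069, 0.2828, 0.0728]
ee_rot: [-2.014, -2.41, 0.008]
force: [0.7, 0.6, -0.1]
width: 0.27
gripper_force: 0.0
```

>>> send_rows:
  increments:
    - [2.5, [0, 0, -4], [0, 0, 0]]
    - [2.5, [0, 0, -4], [0, 0, 0]]
    - [2.5, [-3, -1, 0], [0, 0, 0]]
    - [2.5, [-4, -1, 0], [0, 0, 0]]
    - [2.5, [-4, -1, 0], [0, 0, 0]]

```text
clock: 28.45
position: [0.4986, 0.1694, 0.155]
ee_rot: [2.013, 2.412, 0.002]
force: [0.1, -0.8, -0.1]
width: 0.272
gripper_force: 0.0
```

>>> send_rows:
  increments:
    - [2.5, [-4, -1, 0], [0, 0, 0]]
    - [2.5, [-4, -1, 0], [0, 0, 0]]
    - [2.5, [-4, -1, 0], [0, 0, 0]]
    - [2.5, [-4, -1, 0], [0, 0, 0]]
    - [2.5, [-4, -1, 0], [0, 0, 0]]

```text
clock: 28.95
position: [0.4848, -0.037, 0.1548]
ee_rot: [2.014, 2.41, 0.001]
force: [1.0, -0.6, 0.3]
width: 0.273
gripper_force: 0.0
```

>>> send_rows:
  increments:
    - [2.5, [-4, -1, 0], [0, 0, 0]]
    - [2.5, [-4, -1, 0], [0, 0, 0]]
    - [2.5, [0, 0, 0], [0, 0, 0]]
    - [2.5, [0, 0, 0], [0, 0, 0]]
    - [2.5, [0, 0, 0], [0, 0, 0]]

```text
clock: 29.45
position: [0.4797, -0.1166, 0.1544]
ee_rot: [-2.013, -2.411, -0.001]
force: [0.5, 0.1, -0.3]
width: 0.275
gripper_force: 0.0
```

```bash
python3 -c "
from h import *
a=arm.get_image('top')[130:280,80:280]; c=arm.get_image('scene')[70:340,120:480]
cv2.imwrite('pics/b6.png',np.hstack([cv2.resize(i,(400,300)) for i in (a,c)])[:,:,::-1])"
```

```text
(no output)
```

View pics/b6.png

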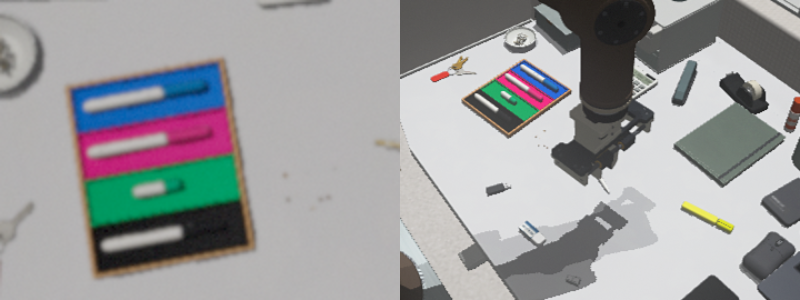

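All four markers lie flat in their matching lanes, at (150,95), (150,140), (158,187) and (165,240) in the top crop. The highlighter and the white pen are where they were.

```bash
python3 -c "
from cell import arm
print(arm.sign_off())"
```

```text
the job is handed in; nothing more can be done
None
```

All four markers are lying flat in the lanes matching their caps, the highlighter and white ballpen were not touched, and the job was handed in at about 30 s of the 104 s limit; the hand-in gave no verdict.

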